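# Load a glass test tube under the fixed nozzle of a bench dispenser

### The job

Take the open glass test tube out of the rack and load it into the dispenser: the nozzle is fixed and too low for the tube to go in upright, so enter the tube nest at a slant from the front, foot first, and then straighten the tube into the spring clip until it stands upright, foot at the bottom of the well and mouth right under the nozzle. Do not knock the nozzle, do not drop or force the glass, leave the other tubes, the flask and the bottle where they are, and let go of the tube at the end.

Things in the scene. Friction and masses are not known exactly. Their poses are not given: they have to be found in the camera images.
- tube_mid (a point): Centre (half-way up, on the axis) of the open glass test tube: clear, 16 mm thick (18 mm at the rim), 150 mm long, round foot, no cap, about 22 g, with an opaque white band 98 to 118 mm above the foot. z runs along the tube from foot to mouth. It starts upright in the rack, foot 15 mm and mouth 165 mm above the worktop, taller than the capped tubes.
- tube_foot (a point): Lowest point of the glass tube's round foot, on the axis; z axis along the tube towards the mouth.
- rack: Blue tube rack, fixed, 75 x 210 x 66 mm high, with two rows of six 18 mm square holes; origin under its centre, y along its length. The three tubes stand in the row at x = -18 mm, at y = -52.5, +17.5 and +87.5 mm; which is which varies.
- well (a point): Centre of the floor of the tube well, on its vertical axis, 20 mm above the worktop; axes as the dispenser. The well is 18 mm wide in y (chamfered to 30 mm over the top 6 mm) and 40 mm deep, in a grey nest 52 mm wide that reaches from 46 mm before to 26 mm behind the axis. The back wall is vertical, 9.5 mm behind the axis.
- nozzle: Thin fixed steel filling nozzle, 5 mm thick at its tip, pointing down from the head; origin at the centre of the tip, on the well axis, 162 mm above the well floor (12 mm above the mouth of a loaded tube). Its collar, 15 mm wide, begins 17 mm above the tip.
- clip_left (a joint): Left (+y) sprung steel jaw of the tube clip: 0 closed, grows as it is forced outward (rad). Jaws 69 to 81 mm above the well floor; flared mouth 32 mm wide 19 mm before the well axis, neck 11 mm wide 7.5 mm before it. A tube pushed upright from the front (some 6 to 12 N near the clip) snaps past the neck against a stop and is then held upright.
- clip_right (a joint): Right (-y) jaw of the same clip, same meaning.
- capped_1: Plastic tube with a screw cap (22 mm wide, 106 mm long), standing in the rack, to be left alone; origin at its foot.
- capped_2: Second plastic tube with a screw cap, same size, in the rack, to be left alone; origin at its foot.
- flask: Conical flask, 63 mm wide, 109 mm high, behind the work, to be left alone; origin under its centre.
- bottle: Small round bottle with a screw cap, 46 mm wide, 86 mm high, to the right of the dispenser, to be left alone; origin under its centre.
- dispenser: Bench dispenser, fixed; origin on the worktop on the well's axis; x points from its front to its column, y to its left, z up. White column 104 mm wide, 250 mm high, panel 24 mm behind the well axis; a head of the same width juts out to 10 mm before the axis, underside 208 mm above the worktop. Foot plate 18 mm thick, from 56 mm before the axis.
- ramp_top (a point): Upper edge of the well's front wall: 28 mm before the well axis, 40 mm above its floor; axes as the dispenser. From here the front wall slopes back and down as a ramp, 30 degrees from vertical, to 9.5 mm before the axis, and is vertical for the lowest 8 mm. A tube let go in the well leans stably on this ramp, top to the front, about 30 degrees from vertical.
There are look-alikes about, which are no part of the job. Leave any red look-alike of the part that bears tube_mid alone.

How it is judged:
By the outcome, as a careful person would: the job done as asked, in the order asked, and still so for the second after the job is handed in, with the robot touching nothing.
It also fails if it takes over 51 s, if anything falls off the work surface, if the arm or the gripper's body presses on something with over 40 N, if the wrist force passes 120 N, or if a joint passes its speed limit or range.

### The arm

A 6-joint arm with a two-finger parallel gripper is mounted at the origin on a cart in front of the work surface, level with it; the furniture and walls round the work are solid. World frame = base frame: x ahead of the robot, y to its left, z up, the work surface at z = 0. Lengths are in mm, angles in rad, forces in N, time in s.
With the tool pointing down it reaches from about 275 to 775 mm from the base axis. Payload 14.6 kg.
Tool frame: the origin (TCP) lies at the centre of the arm's flange, where the gripper is bolted on; the fingertips stand 173 mm ahead of it and the grasp point (between the pads) lies 155 mm ahead of it; z points along the fingers, y is the direction in which the jaws open and shut (so a half turn about z gives the same grasp; the last joint's range is limited). The gripper opens to 85 mm and grips with 20 to 120 N. Pads are 22 mm wide; open, the fingers measure 114 mm over their backs; the gripper's body (76 mm by 85 mm) begins 54 mm behind the grasp point. The pads swing forward as they close: fully open they stand 13 mm farther back than shut.
Start: joints at [-1.477, 0.263, -0.048, 1.259, 0, 1.415], TCP at [129.27, -508.84, 404.678] pointing down, gripper open.
Joint ranges: [-2.65, 2.65], [-0.89, 1.7], [-1.18, 1.37], [-2.13, 2.11], [-1.35, 1.29], [-3.14, 3.14]. Speed limits (rad/s): [1.89, 1.89, 2.57, 2.79, 3.14, 3.14].

### API

Orientations are given as a unit quaternion [x, y, z, w].
In Python, from workcell import bot gives the robot as it stands. The module is installed in compiled form; this text tells all that it offers. Calls block until the motion is done:
- bot.movep(position, orientation): joint-space move of the TCP to a pose.
- bot.movel(position, attitude=None, speed=150, f_stop=None): straight line of the TCP; attitude=None keeps the orientation; speed is the mean speed in mm/s. With f_stop (N) it stops when the force on the tool has changed by that much, and returns True; else False.
- bot.movej(angles): joint-space move.
- bot.let_go() and bot.grab(squeeze=None): open the fingers fully, or close them until they stop; squeeze is the grip in N (None keeps the last).
- bot.sleep(seconds).
- bot.ik(position, orientation): joint angles nearest the present ones, or None.
- bot.get_image(name): name is "side" or "top"; returns the picture (480x640x3 uint8, blue, green, red); there is no depth.
- bot.camera_params(name): a dict with "intrinsics" (3x3 intrinsics, pixels), "D" ([k1, k2, p1, p2, k3] as OpenCV has them; the pictures are not rectified), "R" (3x3) and "t" (3): a world point X has camera coordinates R X + t. Camera axes: x right, y down, z forward; pixel columns grow to the right and rows downward; lengths in mm; the calibration is good to about 2 mm. A picture is of the moment at which its call begins. camera_params takes no time and is no camera call.
A pose or a line that the arm cannot do raises bot.IKError and nothing moves.
- bot.sign_off(): hands the job in, once; it reports no verdict.
Readings, each from a call of its own:
- bot.get_clock(): time.
- bot.get_joint_pos(): joint angles.
- bot.get_dq(): joint speeds.
- bot.get_joint_torque(): joint torques, N m.
- bot.get_position(): TCP position.
- bot.get_ee_rot(): TCP orientation.
- bot.get_wrist_force(): force on the tool from outside, world axes, zero at the start.
- bot.get_ft_torque(): the same for the moment, N m.
- bot.get_opening(): finger opening in mm.
Only numpy, scipy, OpenCV 4.12 (cv2) and the standard library are available. Lean on these libraries where they do the work, as an engineer would, in place of code of your own. Each camera call takes 0.05 s, during which the arm holds its last target. There are 200 camera calls.

## Working session

There is one attempt and no reset: what is moved stays moved. The work goes in short steps, each a Python script; the robot and the scene stay as the last script left them, time stands still between calls to the robot, and variables do not carry over. Pictures are saved under pics/ and viewed, about 8 in all and at most 12, crops included, and the job is handed in when it is done.

```bash
mkdir -p pics; python3 - <<'E'
from workcell import bot
import cv2,numpy as np
np.set_printoptions(precision=4,suppress=True)
for n in("side","top"):
    cv2.imwrite(f"pics/{n}0.png",bot.get_image(n)); c=bot.camera_params(n)
    print(n,{k:np.array(v).tolist() for k,v in c.items()}, -np.array(c["R"]).T@np.array(c["t"]))
print(bot.get_ee_rot(),bot.get_clock())
E
```

```text
side {'intrinsics': [[470.45549763163746, 0.0, 315.62798365484605], [0.0, 470.45549763163746, 239.8084600255091], [0.0, 0.0, 1.0]], 'D': [0.03252975855896661, 0.0, 0.0, 0.0, 0.0], 'R': [[0.9745668665773805, -0.22284316196041964, -0.023671665277889747], [-0.1587661482080769, -0.6120411980960926, -0.7747250363943781], [0.15815414238241507, 0.7587796102957577, -0.6318550231237391]], 't': [-566.4196257565544, 178.97041395254746, 1018.136867391574]} [ 419.4057 -789.227   768.5597]
top {'intrinsics': [[535.5124906575141, 0.0, 317.76291520880153], [0.0, 535.5124906575141, 238.32923497874862], [0.0, 0.0, 1.0]], 'D': [-0.02610276676468054, 0.0, 0.0, 0.0, 0.0], 'R': [[-0.006885384446727055, -0.9999300332165861, 0.009618739652267892], [-0.9984419878093842, 0.006341856444449501, -0.05543805404307986], [0.055373174554708526, -0.009985465853696382, -0.9984157961547976]], 't': [-29.798421182411246, 578.5873273123112, 1522.576981212854]} [ 493.1708  -18.262  1552.5273]
[ 0.9923  0.1241  0.     -0.0005] 0.1
```

View pics/side0.png

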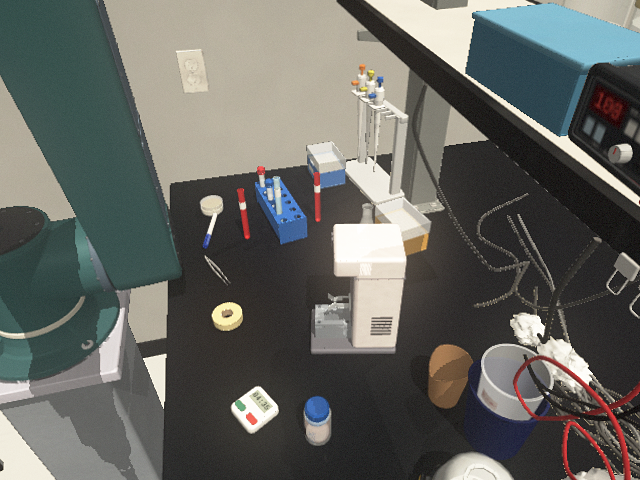

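View pics/top0.png

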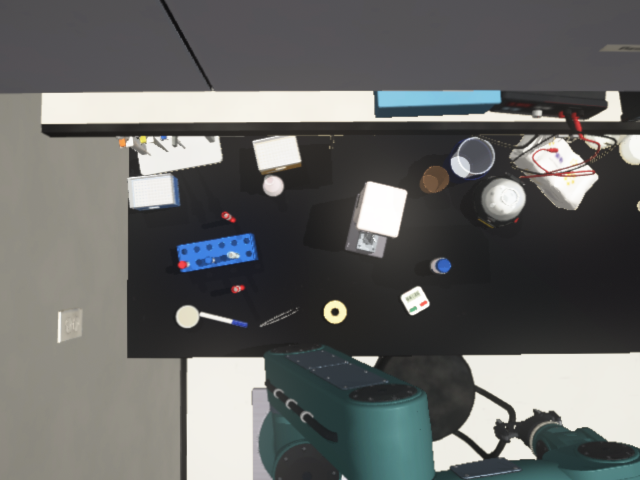

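The side view shows the blue rack at about (280,210) with an upright clear tube and capped tubes, red look-alikes beside it, and the dispenser at about (355,290). The top view has the rack at (217,252), the dispenser at (375,220) with the nest at about (368,240), and the bottle at (441,266). Next I'll magnify these areas.

```bash
python3 - <<'E'
import cv2,numpy as np
s=cv2.imread("pics/side0.png");t=cv2.imread("pics/top0.png")
def c(i,x,y):
    return cv2.resize(i[y:y+75,x:x+100],(400,300),interpolation=cv2.INTER_CUBIC)
a=np.vstack([np.hstack([c(t,170,215),c(s,230,165)]),np.hstack([c(t,320,185),c(s,300,285)])])
cv2.imwrite("pics/crop0.png",a)
E
```

```text
(no output)
```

View pics/crop0.png

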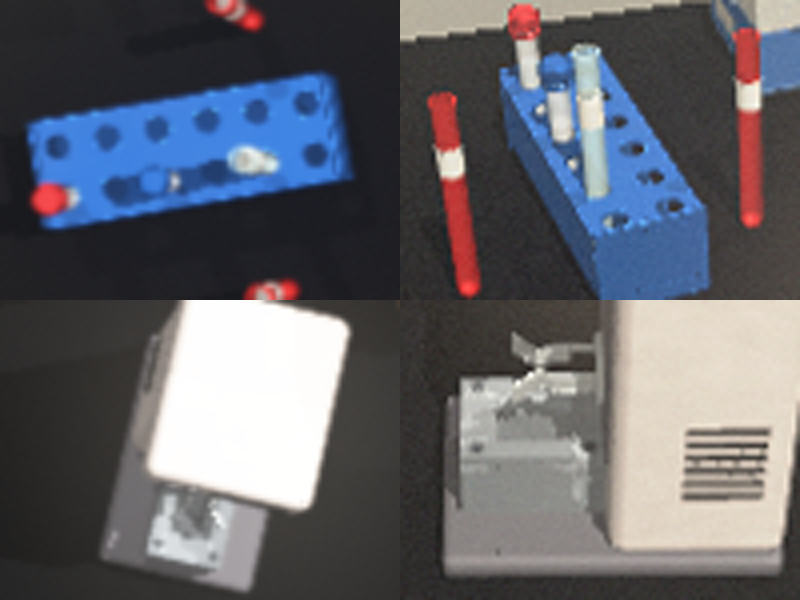

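The crops show:
- **Open tube:** it stands in the front row at the right end of the rack. Its mouth is at about (230,254) in top and (277,177.5) in side, with the band at (278,192.5) in side.
- **Capped tubes:** red cap at (182,265) and blue cap at (208,260) in top.
- **Look-alikes:** two red tubes stand before and behind the rack.
- **Nest:** its front corners are at about (357.5,249) and (374.5,253) in top.

Next I'll fit the poses.

```bash
cat > h.py <<'E'
from workcell import bot
import cv2,numpy as np
from scipy.optimize import least_squares
from scipy.spatial.transform import Rotation as Ro
np.set_printoptions(precision=2,suppress=True)
C={n:{k:np.array(v,float) for k,v in bot.camera_params(n).items()} for n in("side","top")}
def proj(n,X):
    c=C[n];return cv2.projectPoints(np.atleast_2d(np.array(X,float)),cv2.Rodrigues(c["R"])[0],c["t"],c["intrinsics"],c["D"])[0][:,0]
def tri(ps,pt):
    f=lambda X:np.r_[proj("side",X)[0]-ps,proj("top",X)[0]-pt]
    r=least_squares(f,[500,0,100]);return r.x,np.sqrt((r.fun**2).mean())
def plane(n,p,z):
    return least_squares(lambda X:proj(n,[X[0],X[1],z])[0]-p,[500,0]).x
def loc(q,P): # planar pose -> world
    P=np.atleast_2d(np.array(P,float));c,s=np.cos(q[2]),np.sin(q[2])
    return np.c_[q[0]+c*P[:,0]-s*P[:,1],q[1]+s*P[:,0]+c*P[:,1],P[:,2]]
E
cat > m.py <<'E'
from h import *
s=cv2.imread("pics/side0.png");t=cv2.imread("pics/top0.png")
# rack: blue mask, box-hull fit
box=np.array([[a,b,c] for a in(-37.5,37.5) for b in(-105,105) for c in(0,66)])
M={}
for n,im,roi in(("side",s,(250,170,312,245)),("top",t,(170,228,262,276))):
    hs=cv2.cvtColor(im,cv2.COLOR_BGR2HSV);m=cv2.inRange(hs,(100,110,40),(125,255,255))
    k=np.zeros_like(m);k[roi[1]:roi[3],roi[0]:roi[2]]=m[roi[1]:roi[3],roi[0]:roi[2]]
    M[n]=cv2.morphologyEx(k,cv2.MORPH_CLOSE,np.ones((9,9)))>0
def cost(q):
    e=[]
    for n in M:
        h=cv2.convexHull((proj(n,loc(q,box))*16).astype(np.int32))
        k=np.zeros((480,640),np.uint8);cv2.fillConvexPoly(k,h,255,cv2.LINE_AA,4)
        e.append(np.abs(k/255.-M[n]).sum())
    return sum(e)
from scipy.optimize import minimize
c0=plane("top",(217,252),66);best=None
r=minimize(cost,[*c0,.15],method="Nelder-Mead",options=dict(initial_simplex=[[*c0,.15],[c0[0]+8,c0[1],.15],[c0[0],c0[1]+8,.15],[*c0,.2]],xatol=.05,fatol=.1))
rack=r.x;print("rack",rack,r.fun,[m.sum() for m in M.values()])
for y in(-52.5,17.5,87.5):print(loc(rack,[-18,y,0])[0][:2],proj("top",loc(rack,[-18,y,165])),proj("side",loc(rack,[-18,y,165])),proj("side",loc(rack,[-18,y,123])))
print("mouth",tri((276.75,177.5),(230,254.5)))
print("bluecap",tri((269,181),(208,260.5)),"redcap",tri((260.75,169.5),(182,264.75)))
print("redA foot",plane("side",(247.5,237.5),5),"top",tri((240,190),(233,289)),"redB foot",plane("side",(318,220),5),tri((317,174),(223.5,214.5)))
# dispenser
pts=[("top",(345.8,248.8),(-56,1,18)),("top",(382.5,257.5),(-56,-1,18)),("top",(357.5,248.8),(-46,26,60)),("top",(374.5,253),(-46,-26,60)),
("side",(315,304.5),(-46,-26,60)),("side",(311.3,353),(-56,-1,0))]
def res(q):
    o=[]
    for n,p,X in pts:
        X=list(X)
        if abs(X[1])==1:X[1]*=q[3]
        o+=list(proj(n,loc(q,X))[0]-p)
    return np.array(o)
r=least_squares(res,[500,-100,-.25,52],loss="soft_l1");print("disp",r.x,res(r.x).reshape(-1,2))
q=r.x
print("head", proj("top",loc(q,[[-10,52,250],[-10,-52,250]])),proj("side",loc(q,[[-10,-52,250],[-10,-52,208],[24,-52,18]])))
E
python3 m.py
```

```text
rack [539.16 250.68   0.16] 345.70588235294116 [np.int64(2091), np.int64(2290)]
[529.67 196.  ] [[229.74 254.49]] [[275.46 177.  ]] [[276.78 191.5 ]]
[518.63 265.13] [[203.02 258.93]] [[266.85 163.68]] [[268.3  177.88]]
[507.59 334.25] [[176.3  263.37]] [[258.93 151.43]] [[260.5  165.33]]
mouth (array([531.25, 195.41, 163.53]), np.float64(0.41620019074310993))
bluecap (array([517.32, 261.69, 115.58]), np.float64(0.5413766193807582)) redcap (array([505.58, 332.46, 111.24]), np.float64(0.33078892380629027))
redA foot [441.29 181.41] top (array([440.19, 190.25, 146.05]), np.float64(0.08260109211425024)) redB foot [635.66 208.83] (array([636.7 , 215.65, 144.93]), np.float64(0.25127674811639505))
disp [ 588.36 -176.22   -0.22   51.77] [[-0.17  0.85]
 [-1.63 -0.08]
 [-1.17 -1.17]
 [ 0.02 -1.36]
 [ 0.05 19.38]
 [-0.53  0.96]]
head [[355.39 227.97]
 [396.98 237.14]] [[333.98 259.6 ]
 [333.96 277.95]
 [351.22 347.72]]
```

```bash
cat >> h.py <<'E'
D=np.array([588.36,-176.22,-.22])
P0=np.radians(35)
def quat(yaw,p,flip=1):
    z=np.array([np.cos(p)*np.cos(yaw),np.cos(p)*np.sin(yaw),-np.sin(p)]);y=flip*np.array([-np.sin(yaw),np.cos(yaw),0])
    return Ro.from_matrix(np.c_[np.cross(y,z),y,z]).as_quat(),z
def tool(grasp,yaw,p,flip=1,L=155):
    q,z=quat(yaw,p,flip);return np.array(grasp)-L*z,q
def nest(D,cx,cz,th,G,flip=1,dy=0,p0=P0):
    "tool pose for foot-sphere centre (cx,dy,cz) in dispenser frame, tube tilt th(rad, top to front), G = grasp height above sphere centre"
    g=loc(D,[cx-G*np.sin(th),dy,cz+G*np.cos(th)])[0]
    return tool(g,D[2],p0-th,flip)
E
python3 - <<'E'
from h import *
import re
src=open("m.py").read()
pts=[("top",(345.8,248.8),(-56,1,18)),("top",(382.5,257.5),(-56,-1,18)),("top",(357.5,248.8),(-46,26,60)),("top",(374.5,253),(-46,-26,60)),("side",(311.3,353),(-56,-1,0)),
("side",(315,304.5),(-46,26,60)),]
def res(q,w=None):
    o=[]
    for n,p,X in pts:
        X=list(X)
        if abs(X[1])==1:X[1]*=q[3]
        o+=list(proj(n,loc(q,X))[0]-p)
    return np.array(o)
r=least_squares(res,[588,-176,-.22,52]);q=r.x;print(q);print(res(q).reshape(-1,2))
ims={"top":(cv2.imread("pics/top0.png"),335,205,70,65),"side":(cv2.imread("pics/side0.png"),300,255,70,105)}
W=[]
def L(*P):W.extend(zip(P[:-1],P[1:]))
L((-46,26,60),(-46,-26,60),(26,-26,60));L((-46,26,60),(-20,26,60));L((-46,-26,60),(-46,-26,18))
L((-56,52,18),(-56,-52,18),(30,-52,18));L((-10,52,250),(-10,-52,250));L((-10,-52,208),(60,-52,208));L((-19,16,101),(-7.5,5.5,101));L((-19,-16,101),(-7.5,-5.5,101))
L((-28,9,60),(-28,-9,60))
out=[]
for n,(im,x,y,w,h) in ims.items():
    k=5.6
    c=cv2.resize(im[y:y+h,x:x+w],None,fx=k,fy=k,interpolation=cv2.INTER_CUBIC)
    for a,b in W:
        pa,pb=[tuple(np.round((proj(n,loc(q,p))[0]-(x,y)+.5)*k).astype(int).tolist()) for p in(a,b)]
        cv2.line(c,pa,pb,(0,0,255),1)
    out.append(cv2.copyMakeBorder(c,0,600-c.shape[0],0,0,cv2.BORDER_CONSTANT))
cv2.imwrite("pics/ov.png",np.hstack(out))
for yaw in(50,60,70):
  for p in(35,):
    for f in(1,-1):
      print("rack",yaw,f,[bot.ik(*tool(g,np.radians(yaw),np.radians(p),f)) for g in([531-60*np.cos(np.radians(yaw)),195.5-60*np.sin(np.radians(yaw)),133+40],[531,195.5,133],[531,195.5,310])])
for f in(1,-1):
    print("nest",f,[bot.ik(*nest(D,cx,cz,th,110,f)) for cx,cz,th in((-60,132,.524),(0,28,.524),(0,28,0))])
E
```

```text
[ 587.98 -177.29   -0.22   51.73]
[[ 0.2   0.96]
 [-1.29  0.06]
 [-0.8  -1.05]
 [ 0.39 -1.22]
 [-0.63  1.39]
 [-0.01  0.1 ]]
rack 50 1 [array([-0.28,  0.07, -0.97,  0.01,  0.85, -0.92]), array([-0.14,  0.22, -1.01, -0.3 ,  0.77, -0.74]), array([-0.14, -0.06, -0.66,  0.32,  0.77, -0.74])]
rack 50 -1 [array([-0.28,  0.07, -0.97,  0.01,  0.85,  2.22]), array([-0.14,  0.22, -1.01, -0.3 ,  0.77,  2.4 ]), array([-0.14, -0.06, -0.66,  0.32,  0.77,  2.4 ])]
rack 60 1 [array([-0.32,  0.16, -0.8 ,  0.34,  0.93, -1.23]), array([-0.18,  0.25, -0.86,  0.  ,  0.88, -1.01]), array([-0.18,  0.02, -0.53,  0.57,  0.88, -1.01])]
rack 60 -1 [array([-0.32,  0.16, -0.8 ,  0.34,  0.93,  1.91]), array([-0.18,  0.25, -0.86,  0.  ,  0.88,  2.13]), array([-0.18,  0.02, -0.53,  0.57,  0.88,  2.13])]
rack 70 1 [array([-0.34,  0.27, -0.61,  0.67,  0.96, -1.55]), array([-0.2 ,  0.32, -0.7 ,  0.34,  0.94, -1.32]), array([-0.2 ,  0.13, -0.39,  0.85,  0.94, -1.32])]
rack 70 -1 [array([-0.34,  0.27, -0.61,  0.67,  0.96,  1.59]), array([-0.2 ,  0.32, -0.7 ,  0.34,  0.94,  1.83]), array([-0.2 ,  0.13, -0.39,  0.85,  0.94,  1.83])]
nest 1 [None, None, array([-0.54,  0.25, -1.1 , -0.71,  0.26, -0.19])]
nest -1 [None, None, array([-0.54,  0.25, -1.1 , -0.71,  0.26,  2.96])]
```

View pics/ov.png

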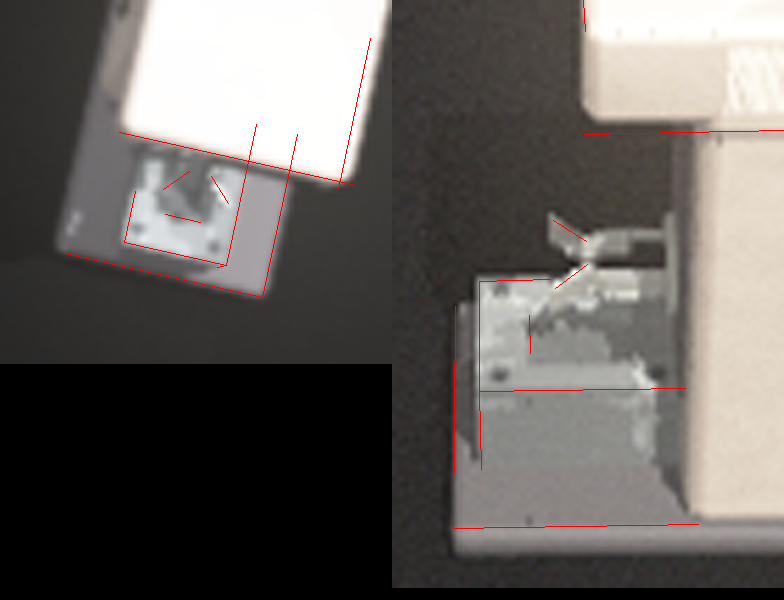

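The overlay puts the model within about 2 mm of the nest, clip and head. The only poses out of reach are the slanted ones with a flat tool, so I'll search tool pitch and yaw offset.

```bash
cat >> h.py <<'E'
D=np.array([588.,-177.,-.22])
def nest(D,cx,cz,th,G,psi=0,p0=P0,flip=1,dy=0,L=155):
    "foot-sphere centre (cx,dy,cz) in dispenser frame; tilt th; tool yaw psi off the dispenser's, pitch p0 when tube is upright"
    g=loc(D,[cx-G*np.sin(th),dy,cz+G*np.cos(th)])[0]
    R=Ro.from_rotvec(-th*np.array([-np.sin(D[2]),np.cos(D[2]),0]))*Ro.from_quat(quat(D[2]+psi,p0,flip)[0])
    return g-L*R.as_matrix()[:,2],R.as_quat()
E
python3 - <<'E'
from h import *
r=np.radians
for psi in(-60,-45,-30,-15,0,15,30,45,60):
  for G in(92,105,118):
    ok=[]
    for p in range(20,66,5):
        js=[bot.ik(*nest(D,cx,cz,r(t),G,r(psi),r(p))) for cx,cz,t in((-50,115,30),(0,28,30),(0,28,15),(0,28,0))]
        ok.append("".join("." if j is None else "X" for j in js))
    print(psi,G,ok)
E
```

```text
-60 92 ['..XX', '..XX', '..XX', '..XX', '..XX', 'XXXX', 'XXXX', 'XXXX', 'XXXX', 'XXXX']
-60 105 ['..XX', '..XX', '..XX', '..XX', 'X.XX', 'XXXX', 'XXXX', 'XXXX', 'XXXX', 'XXXX']
-60 118 ['..XX', '..XX', '..XX', '..XX', 'X.XX', 'XXXX', 'XXXX', 'XXXX', 'XXXX', 'XXXX']
-45 92 ['...X', '...X', '...X', '...X', '..XX', '..XX', '..XX', '..XX', 'X.XX', 'XXXX']
-45 105 ['...X', '...X', '...X', '..XX', '..XX', '..XX', '..XX', '..XX', 'X.XX', 'XXXX']
-45 118 ['...X', '...X', '...X', '..XX', '..XX', '..XX', '..XX', 'X.XX', 'X.XX', 'XXXX']
-30 92 ['....', '....', '...X', '...X', '...X', '...X', '..XX', '..XX', '..XX', 'X.XX']
-30 105 ['....', '....', '...X', '...X', '...X', '...X', '..XX', '..XX', '..XX', 'X.XX']
-30 118 ['....', '...X', '...X', '...X', '...X', '..XX', '..XX', '..XX', '..XX', 'X.XX']
-15 92 ['....', '....', '....', '...X', '...X', '...X', '...X', '..XX', '..XX', 'X.XX']
-15 105 ['....', '....', '....', '...X', '...X', '...X', '..XX', '..XX', '..XX', 'X.XX']
-15 118 ['....', '....', '...X', '...X', '...X', '...X', '..XX', '..XX', '..XX', 'X.XX']
0 92 ['....', '....', '....', '...X'
[... 575 characters left out ...]
0 105 ['...X', '...X', '...X', '...X', '..XX', '..XX', '..XX', 'X.XX', 'X.XX', 'XXXX']
30 118 ['...X', '...X', '...X', '..XX', '..XX', '..XX', '..XX', 'X.XX', 'XXXX', 'XXXX']
45 92 ['...X', '..XX', '..XX', '..XX', 'XXXX', 'XXXX', 'XXXX', 'XXXX', 'XXXX', 'XXXX']
45 105 ['...X', '..XX', '..XX', '..XX', 'XXXX', 'XXXX', 'XXXX', 'XXXX', 'XXXX', 'XXXX']
45 118 ['...X', '..XX', '..XX', '..XX', 'XXXX', 'XXXX', 'XXXX', 'XXXX', 'XXXX', 'XXXX']
60 92 ['...X', '..XX', '..XX', 'XXXX', 'XXXX', 'XXXX', 'XXXX', 'XXXX', 'XXXX', 'XXXX']
60 105 ['...X', '..XX', '..XX', 'XXXX', 'XXXX', 'XXXX', 'XXXX', 'XXXX', 'XXXX', 'XXXX']
60 118 ['...X', '..XX', '..XX', 'XXXX', 'XXXX', 'XXXX', 'XXXX', 'XXXX', 'XXXX', 'XXXX']
```

```bash
cat >> h.py <<'E'
r=np.radians
P75=r(75);G=110
def push(x,z,p=r(40)):
    "closed fingertip centre at dispenser-frame (x,0,z)"
    return tool(loc(D,[x,0,z])[0],D[2],p,1,173)
E
python3 - <<'E'
from h import *
tube=np.array([530.7,195.6])
pk=lambda z,yaw:tool([*tube,z],r(yaw),P75)
for yaw in(30,45):
    print("pick",yaw,[bot.ik(*pk(z,yaw)) for z in(215,133,330)])
print("nest",[bot.ik(*nest(D,cx,cz,r(30),G,0,P75)) for cx,cz in((-60,132),(0.5,29))])
print("push",[[bot.ik(*push(x,z,r(p))) is not None for x,z in((-90,135),(-75,108),(-40,115),(-15,117))] for p in(35,40,45,50)])
yaw=45
via=bot.ik([380,0,520],quat(0,r(90))[0]);print("via",via)
E
```

```text
pick 30 [array([ 0.17,  0.18, -0.29,  0.85,  0.09, -0.35]), array([ 0.17,  0.24, -0.45,  0.63,  0.09, -0.35]), array([ 0.17,  0.15, -0.02,  1.16,  0.09, -0.35])]
pick 45 [array([ 0.13,  0.2 , -0.27,  0.9 ,  0.16, -0.64]), array([ 0.13,  0.26, -0.42,  0.68,  0.16, -0.64]), array([ 0.13,  0.16,  0.  ,  1.2 ,  0.16, -0.64])]
nest [array([-0.63, -0.17, -0.92,  0.08,  0.28, -0.3 ]), array([-0.56,  0.13, -1.04, -0.36,  0.24, -0.25])]
push [[False, False, False, False], [False, False, True, True], [True, True, True, True], [True, True, True, True]]
via [-0.22 -0.   -0.06  1.52  0.   -0.22]
```

```bash
python3 - <<'E'
from h import *
tube=np.array([530.7,195.6]);pk=lambda z:tool([*tube,z],r(45),P75)
bot.movej([-0.22,0,-.06,1.52,0,-.22])
bot.movep(*pk(220));print(bot.get_clock())
print(bot.movel(pk(133)[0],speed=120,f_stop=8))
bot.grab(30);print("open",bot.get_opening(),bot.get_wrist_force(),bot.get_position()-pk(133)[0])
bot.movel(pk(163)[0],speed=60);print(bot.get_opening(),bot.get_wrist_force())
bot.movel(pk(330)[0],speed=200);print(bot.get_opening(),bot.get_wrist_force(),bot.get_clock())
bot.movep(*nest(D,-60,132,r(30),G,0,P75));print(bot.get_clock(),bot.get_opening())
k=4
a=bot.get_image("side");b=bot.get_image("top")
cv2.imwrite("pics/n_side.png",a);cv2.imwrite("pics/n_top.png",b)
A=cv2.resize(a[200:350,270:370],None,fx=4,fy=4,interpolation=3);B=cv2.resize(b[180:330,310:410],None,fx=4,fy=4,interpolation=3)
cv2.imwrite("pics/n.png",np.hstack([A,B]))
E
```

```text
3.2833
False
open 15.548740150407339 [-0.77  0.23  1.29] [-0.01  0.06  0.07]
15.165584091856898 [-0.02 -0.88 -0.54]
15.15880577160126 [ 0.97 -0.31 -1.23] 6.425
7.8 15.47549599265141
```

View pics/n.png

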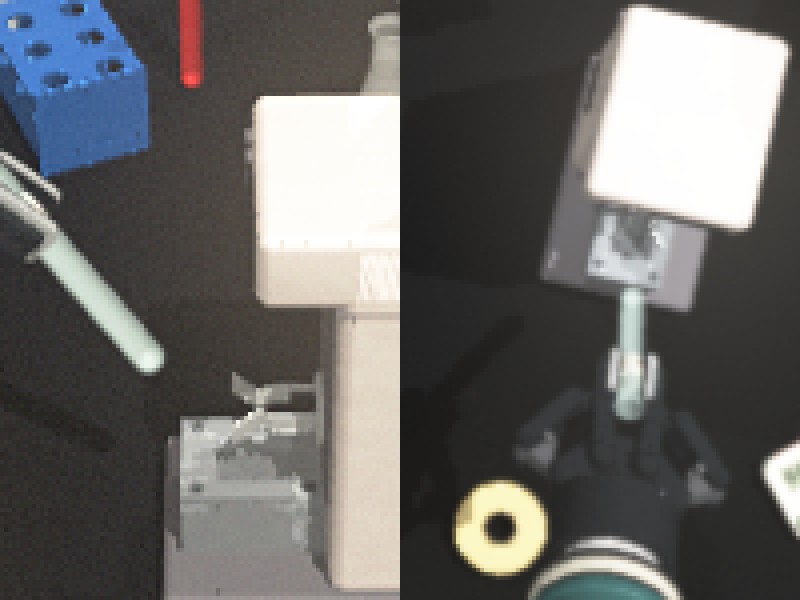

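The side view shows the tube held at a slant in front of the nest, foot end at about (308,292). In the top view the foot is at about (368,252.5) and the mouth at about (367,283). Next I'll compare these with the prediction.

```bash
python3 - <<'E'
from h import *
u=np.array([-.5,0,.866])
c=np.array([-60,0,132.])
for nm,P in(("sphere",c),("foot",c-8*u),("band98",c+90*u),("mouth",c+142*u)):
    print(nm,proj("side",loc(D,P)),proj("top",loc(D,P)))
# edges of the glass in top/side rows
for n,rows in(("top",(258,262,266)),):
    g=cv2.imread(f"pics/n_{n}.png")
    for y in rows: print(n,y,g[y,358:380].sum(1).tolist())
g=cv2.imread("pics/n_side.png")
for y in(275,282,288): print(y,[int(v) for v in g[y,280:316].sum(1)])
X,e=tri((307.3,291.5),(367.8,253.5));print(X,e); print("pred",loc(D,c-4*u))
E
```

```text
sphere [[306.66 288.74]] [[367.36 254.  ]]
foot [[308.88 291.28]] [[367.41 252.6 ]]
band98 [[280.07 258.48]] [[366.83 270.73]]
mouth [[263.26 239.36]] [[366.49 281.35]]
top 258 [155, 152, 152, 149, 152, 158, 236, 507, 610, 638, 625, 563, 437, 256, 167, 158, 159, 153, 153, 159, 171, 182]
top 262 [150, 149, 152, 155, 153, 162, 253, 514, 618, 635, 617, 550, 379, 215, 159, 155, 158, 156, 155, 157, 157, 158]
top 266 [147, 147, 149, 153, 183, 266, 334, 521, 618, 634, 609, 539, 370, 209, 160, 149, 152, 151, 151, 150, 152, 153]
275 [141, 156, 140, 150, 167, 155, 144, 147, 156, 280, 537, 642, 656, 652, 652, 638, 632, 591, 547, 513, 373, 186, 171, 169, 167, 191, 177, 166, 178, 167, 179, 164, 178, 184, 191, 164]
282 [142, 143, 145, 148, 167, 150, 148, 162, 160, 166, 140, 149, 151, 152, 153, 270, 505, 627, 654, 657, 655, 643, 624, 597, 557, 516, 350, 163, 150, 152, 155, 165, 173, 164, 174, 158]
288 [133, 138, 154, 143, 150, 142, 138, 147, 150, 152, 152, 162, 138, 151, 156, 170, 158, 145, 170, 136, 216, 468, 628, 654, 649, 668, 700, 692, 662, 607, 494, 212, 153, 156, 152, 159]
[ 530.39 -165.62  126.07] 0.12258580780891029
pred [[ 531.4  -164.34  128.54]]
```

Prediction and picture agree within about 0.5 px. Next I'll insert along the tube axis with force watch.

```bash
cat >> h.py <<'E'
def F():
    f=np.array(bot.get_wrist_force());c,s=np.cos(D[2]),np.sin(D[2]);return np.array([c*f[0]+s*f[1],-s*f[0]+c*f[1],f[2]])
E
python3 - <<'E'
from h import *
dy=-.5
f0=F();print("free",f0)
for s,sp in((45,100),(30,40),(22,25),(15,25),(8,25),(4,20),(1,15),(-2,10)):
    p,q=nest(D,.5-s*.5,28+s*.866,r(30),G,0,P75,1,dy)
    st=bot.movel(p,speed=sp,f_stop=5);print(s,st,F()-f0,bot.get_opening(),np.linalg.norm(bot.get_position()-p))
    if st:break
print(bot.get_clock())
a=bot.get_image("side");b=bot.get_image("top")
A=cv2.resize(a[220:345,280:380],None,fx=4,fy=4,interpolation=3);B=cv2.resize(b[195:320,310:410],None,fx=4,fy=4,interpolation=3)
cv2.imwrite("pics/i.png",np.hstack([A,B]))
E
```

```text
free [-0.32 -0.46 -0.26]
45 False [-0.79  0.37 -0.06] 15.180973027330028 0.3154360576399571
30 False [ 0.84  1.68 -0.72] 15.00584432670405 0.38024920492314007
22 False [ 1.9   3.64 -1.23] 15.118480019449402 0.22338198573730644
15 True [0.58 1.61 0.36] 14.876345978473992 4.985645438195636
10.0
```

View pics/i.png

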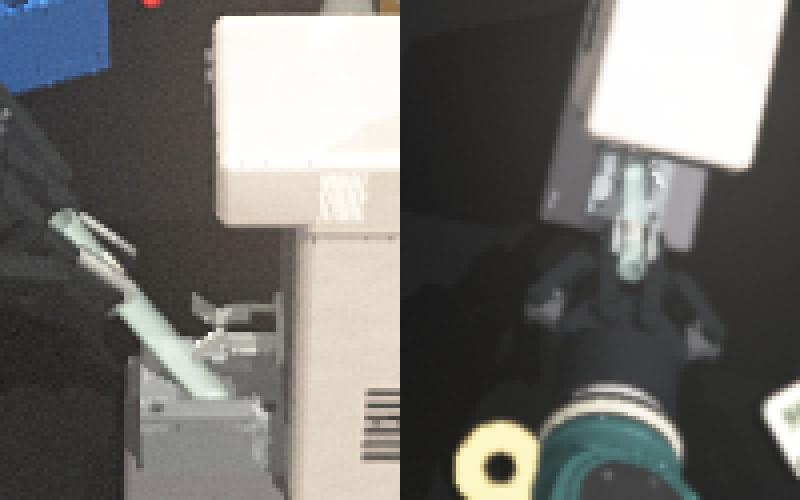

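The tube foot is in the nest and a small sideways force (+y) shows it rubbing on the -y wall. The top view agrees, with the tube slightly right of the slot. I'll shift toward +y until the force vanishes and continue.

```bash
python3 - <<'E'
from h import *
f0=np.array([-.3,-.4,-.3])
s=20;dy=-.5
for dy in(-.5,.2,.8,1.4,2.0,2.6):
    p,q=nest(D,.5-s*.5,28+s*.866,r(30),G,0,P75,1,dy);bot.movel(p,speed=20);bot.sleep(.15)
    f=np.mean([F() for _ in range(4)],0)-f0;print("dy",dy,f)
    if f[1]<.3:break
for s in(15,10,6,3,1,-1,-3):
    p,q=nest(D,.5-s*.5,28+s*.866,r(30),G,0,P75,1,dy)
    st=bot.movel(p,speed=20,f_stop=6);bot.sleep(.05);print(s,st,F()-f0,np.linalg.norm(bot.get_position()-p))
    if st:break
print(bot.get_clock(),bot.get_opening())
E
```

```text
dy -0.5 [-0.14  1.5   0.46]
dy 0.2 [ 0.4  -1.01  1.08]
15 False [1.07 0.42 0.67] 0.11118506293324243
10 False [0.22 0.17 0.55] 0.08424522551637104
6 False [-0.19  0.51  0.23] 0.10250994607037237
3 False [-0.99  0.58  0.56] 0.07130314178707588
1 False [ 0.51  0.63 -0.39] 0.07092705456098418
-1 False [-7.06  0.37 12.54] 0.5056946867493979
-3 False [-14.38   0.53  22.62] 1.3359400275511946
13.45 15.39577963411929
```

The foot reached the floor right where predicted (s≈0), but I pressed slightly too far. I'll ease off, release and retreat.

```bash
python3 - <<'E'
from h import *
p,q=nest(D,.5,28,r(30),G,0,P75,1,.2)
bot.movel(p,speed=15);bot.sleep(.1);print(F())
bot.let_go();bot.sleep(.2);print(F(),bot.get_opening())
z=Ro.from_quat(q).as_matrix()[:,2]
bot.movel(p-75*z,speed=120);print(F(),bot.get_clock())
a=bot.get_image("side");b=bot.get_image("top")
cv2.imwrite("pics/l_side.png",a);cv2.imwrite("pics/l_top.png",b)
A=cv2.resize(a[220:345,280:380],None,fx=4,fy=4,interpolation=3);B=cv2.resize(b[195:320,310:410],None,fx=4,fy=4,interpolation=3)
cv2.imwrite("pics/l.png",np.hstack([A,B]))
u=np.array([-.5,0,.866]);c=np.array([.5,.2,28])
for nm,P in(("band98",c+90*u),("band118",c+110*u),("mouth",c+142*u)):
    print(nm,(proj("side",loc(D,P))-(280,220))*4,(proj("top",loc(D,P))-(310,195))*4+(400,0))
E
```

```text
[ 0.5  -0.55  1.14]
[-0.1   0.15 -0.1 ] 85.31233860642456
[ 0.18 -0.25  0.15] 15.5583
band98 [[140.6  312.26]] [[629.96 214.54]]
band118 [[118.8  287.42]] [[629.53 228.22]]
mouth [[ 82.81 246.41]] [[628.81 250.84]]
```

View pics/l.png

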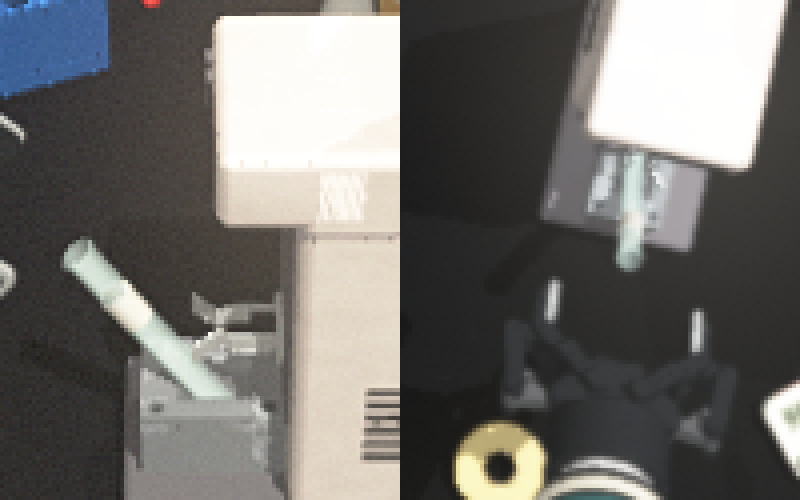

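The tube leans on the ramp as expected: band at about (128,305) in the side crop, mouth at (629,258) in the top crop, and the hand clear. Next I'll push it upright with closed fingertips from the front, along the arc.

```bash
cat >> h.py <<'E'
PP=r(47);DY=.2
def arc(th,h=99,ex=0):
    t=r(th);return tool(loc(D,[.5-h*np.sin(t)-8*np.cos(t)-8+ex,DY,28+h*np.cos(t)-8*np.sin(t)-7.5])[0],D[2],PP,1,173)
E
python3 - <<'E'
from h import *
q=bot.get_ee_rot();z=Ro.from_quat(q).as_matrix()[:,2]
bot.movel(bot.get_position()-30*z,speed=150)
bot.grab(20)
bot.movep(*arc(31,ex=-25));f0=np.mean([F() for _ in range(4)],0);print("f0",f0,bot.get_opening(),bot.get_clock())
for th in(30,25,20,16,13,11,9,7):
    p,q=arc(th);st=bot.movel(p,q,speed=40,f_stop=20);f=F()-f0;print(th,st,f,bot.get_position()-p)
    if st or f[0]<-18:break
print(bot.get_clock())
a=bot.get_image("side");b=bot.get_image("top")
A=cv2.resize(a[220:345,280:380],None,fx=4,fy=4,interpolation=3);B=cv2.resize(b[195:320,310:410],None,fx=4,fy=4,interpolation=3)
cv2.imwrite("pics/p.png",np.hstack([A,B]))
E
```

```text
f0 [-0.21 -0.28  0.73] 0.18515616940556692 17.225
30 False [-0.08 -0.26 -1.49] [-0.14  0.15 -0.16]
25 False [ 1.02 -0.15 -1.08] [ 0.23 -0.08  0.23]
20 False [ 0.67  0.02 -1.  ] [ 0.24 -0.08  0.15]
16 False [-0.52  0.31 -0.4 ] [ 0.24 -0.06  0.12]
13 False [ 0.16 -0.32 -1.08] [ 0.21 -0.07  0.07]
11 False [-0.92  0.5  -0.82] [ 0.05  0.04 -0.03]
9 False [-4.39  0.05  0.71] [-0.15  0.11 -0.13]
7 False [-3.89  1.17  0.94] [-0.15  0.12 -0.14]
20.125
```

View pics/p.png

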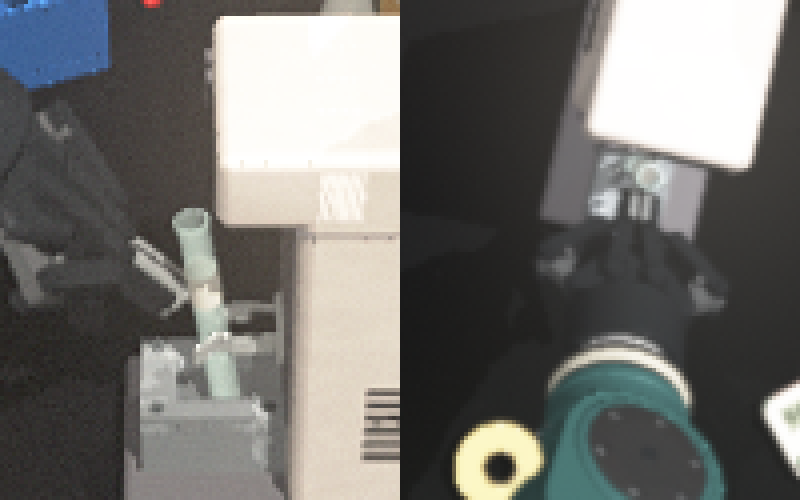

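The tube now stands at about 10° in the clip's flare, with contact at about 4 N and the mouth clear below the head. I'll continue until it snaps in.

```bash
python3 - <<'E'
from h import *
f0=np.array([-.2,-.3,.7])
t=r(11);print("mouth pred",(proj("top",loc(D,[.5-142*np.sin(t),.2,28+142*np.cos(t)]))-(310,195))*4+(400,0))
for th,ex in((5.5,0),(4,0),(3,0),(2,0),(1,0),(0,0),(0,1),(0,2),(0,3),(0,4)):
    p,q=arc(th,ex=ex);st=bot.movel(p,q,speed=20,f_stop=20);f=F()-f0;print(th,ex,st,f,np.linalg.norm(bot.get_position()-p))
    if st or f[0]<-22 or(ex>0 and f[0]<-9):break
print(bot.get_clock())
bot.sleep(.2);print(F()-f0)
a=bot.get_image("side");b=bot.get_image("top")
A=cv2.resize(a[220:345,280:380],None,fx=4,fy=4,interpolation=3);B=cv2.resize(b[195:320,310:410],None,fx=4,fy=4,interpolation=3)
cv2.imwrite("pics/s.png",np.hstack([A,B]))
E
```

```text
mouth pred [[645.36 184.13]]
5.5 0 False [-5.59 -0.53  1.66] 0.260522720750497
4 0 False [-2.58  1.32  0.1 ] 0.06765913181101302
3 0 False [-1.89  0.6  -0.92] 0.11795463688102753
2 0 False [ 0.33  0.91 -1.26] 0.22326066735857059
1 0 False [ 1.07 -0.06 -0.86] 0.221503242044493
0 0 False [-0.03  0.42 -0.3 ] 0.17048530392734845
0 1 False [ 1.35 -0.15 -0.54] 0.06956100902493498
0 2 False [ 0.06 -0.35 -0.29] 0.07766875600547557
0 3 False [-1.05  0.78 -0.23] 0.01428532804680083
0 4 False [-6.51  0.02  4.55] 0.31984752219642215
22.7917
[-6.85  0.11  4.26]
```

View pics/s.png

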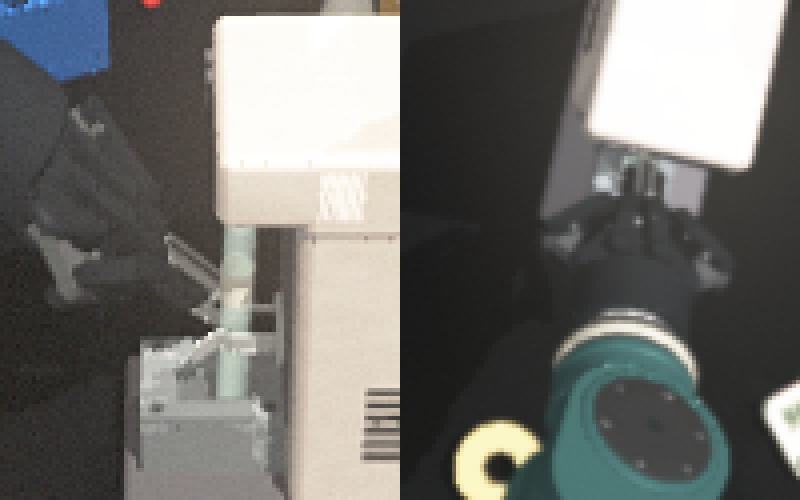

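It snapped past the neck and stands upright against the stop, shown by the force dropping to 0 and then the stop being felt at 6.8 N. I'll retreat and check.

```bash
python3 - <<'E'
from h import *
p,q=arc(0,ex=-40);bot.movel(p,q,speed=60)
bot.movep(*tool(loc(D,[-170,0,260])[0],D[2],PP,1,173));bot.sleep(.3);print(F(),bot.get_clock())
a=bot.get_image("side");b=bot.get_image("top")
A=cv2.resize(a[230:330,300:360],None,fx=6,fy=6,interpolation=3);B=cv2.resize(b[180:280,170:240],None,fx=1,fy=1)
k=6
for Z in(20,118,138,170):
    for x in(-8,8):
        u=(proj("side",loc(D,[x+.5,.2,Z]))[0]-(300,230)+.5)*k;cv2.circle(A,tuple(int(v) for v in u),2,(0,0,255),-1)
B=cv2.resize(b[120:320,120:480],(440,244),interpolation=3);B=cv2.copyMakeBorder(B,0,600-244,0,0,0)
B[250:575,:400]=cv2.resize(a[150:280,230:390],(400,325),interpolation=3)
cv2.imwrite("pics/f.png",np.hstack([A,B]))
E
```

```text
[ 0.08  0.91 -0.5 ] 25.025
```

View pics/f.png

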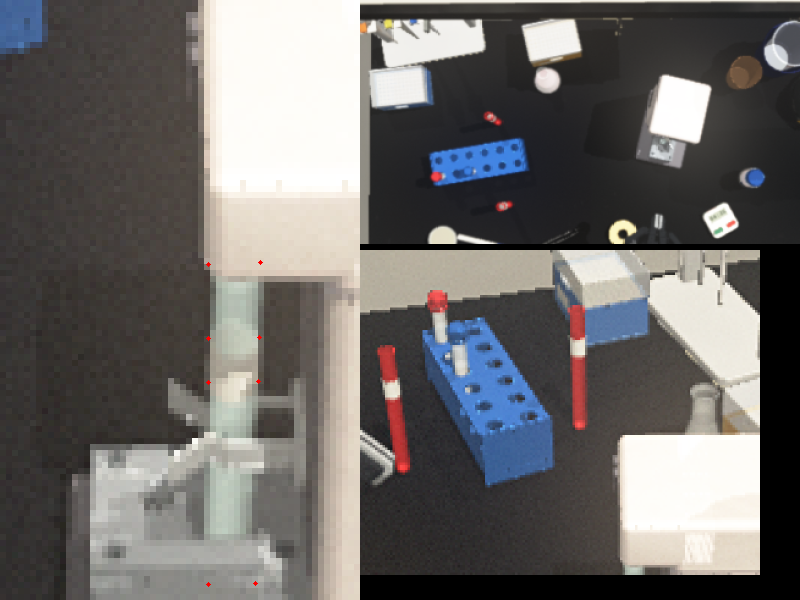

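The rack, capped tubes, flask, bottle and red look-alikes are unmoved, and the tube stands in the clip under the head. The band looks 2 to 3 px lower than the predicted dots (rows 338–381 in the left crop), so I'll check its rows and the tube's lean numerically before handing in.

```bash
python3 - <<'E'
from h import *
ims=[bot.get_image("side").astype(float) for _ in range(6)];a=np.mean(ims,0)
cv2.imwrite("pics/g_side.png",a.astype(np.uint8))
for y in range(275,322):
    row=a[y,328:350];c=a[y,337:341].mean(0);print(y,c.astype(int),row.mean(1).astype(int).tolist() if y%6==0 else "")
for Z in(20,60,89,101,118,138,170,182):print(Z,proj("side",loc(D,[.5,.2,Z])),proj("top",loc(D,[.5,.2,Z])))
cv2.imwrite("pics/g.png",cv2.resize(a[270:330,315:365].astype(np.uint8),None,fx=10,fy=10,interpolation=2))
E
```

```text
275 [183 198 215] 
276 [159 172 178] [63, 65, 64, 66, 65, 65, 60, 122, 173, 180, 169, 166, 164, 177, 177, 151, 138, 137, 138, 139, 138, 139]
277 [190 203 193] 
278 [187 199 188] 
279 [176 188 179] 
280 [177 189 179] 
281 [177 189 179] 
282 [176 189 179] [62, 61, 63, 63, 63, 61, 58, 114, 163, 177, 183, 184, 181, 170, 156, 101, 68, 69, 70, 71, 71, 71]
283 [184 198 188] 
284 [182 197 190] 
285 [178 193 189] 
286 [179 195 190] 
287 [179 195 189] 
288 [181 196 191] [59, 61, 61, 60, 62, 59, 68, 152, 166, 180, 189, 194, 196, 191, 182, 97, 67, 69, 69, 68, 69, 71]
289 [167 181 182] 
290 [154 168 174] 
291 [149 163 170] 
292 [182 199 207] 
293 [204 220 226] 
294 [207 224 229] [131, 135, 94, 59, 57, 57, 87, 167, 194, 210, 218, 223, 229, 170, 140, 74, 60, 64, 64, 59, 95, 134]
295 [198 215 222] 
296 [199 215 219] 
297 [194 207 202] 
298 [188 201 191] 
299 [189 202 192] 
300 [181 194 184] [54, 53, 54, 128, 104, 124, 131, 177, 194, 192, 190, 187, 177, 160, 102, 62, 62, 63, 62, 62, 64, 130]
301 [173 185 175] 
302 [164 175 165] 
303 [213 222 220] 
304 [192 202 203] 
305 [165 174 176] 
306 [164 173 17
[... 234 characters left out ...]
46, 151, 115, 108, 109, 144, 181, 192, 195, 191, 183, 167, 155, 115, 104, 105, 105, 107, 104, 105, 105]
313 [178 190 180] 
314 [177 189 178] 
315 [177 187 177] 
316 [176 187 176] 
317 [175 187 176] 
318 [175 188 177] [140, 141, 140, 132, 104, 100, 157, 185, 192, 194, 189, 178, 158, 129, 99, 130, 105, 101, 101, 103, 104, 104]
319 [159 168 162] 
320 [162 167 167] 
321 [169 173 174] 
20 [[338.14 326.9 ]] [[367.66 234.41]]
60 [[338.27 313.68]] [[369.13 233.51]]
89 [[338.36 303.65]] [[370.24 232.83]]
101 [[338.4  299.38]] [[370.72 232.54]]
118 [[338.46 293.21]] [[371.4  232.12]]
138 [[338.53 285.77]] [[372.23 231.61]]
170 [[338.65 273.42]] [[373.6  230.78]]
182 [[338.7  268.64]] [[374.13 230.45]]
```

View pics/g.png

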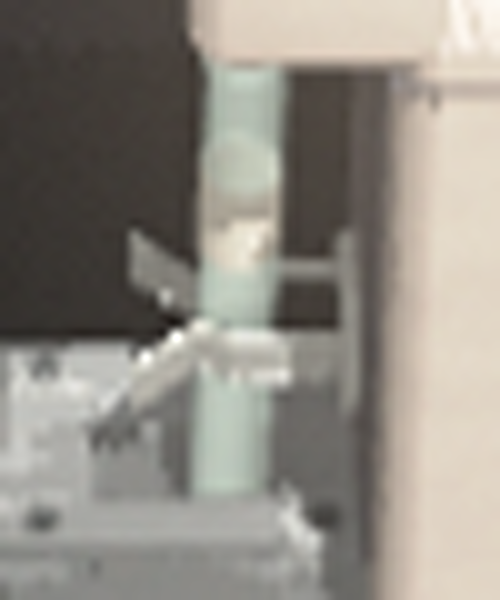

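The band checks out. The ellipse of its upper rim centres at row 286 (predicted 285.8) and its lower rim is at 296.7 (predicted about 296.4), so the foot is on the floor. The tube leans about 1°, which is within the well's slack, so I'll hand in.

```bash
python3 -c "
from workcell import bot
print(bot.get_clock(),bot.get_wrist_force());bot.sign_off()"
```

```text
25.425 [-0.74980275 -0.89338818 -0.93040524]
the job is handed in; nothing more can be done
```

The glass tube is loaded in the dispenser, and I handed the job in at 25.4 s with the arm clear of everything. No verdict was reported.

I lifted the tube from the rack and slid it foot first down the ramp at 30°. After letting it lean there, I pushed it upright into the clip with the closed fingertips.

**Last checks**
- **Clip:** it snapped in. The push force rose to about 5.6 N, fell to about 0, then met the stop at about 6.8 N.
- **Height:** the white band sits within about 0.5 px of where it should be with the foot on the well floor.
- **Surroundings:** the capped tubes, flask, bottle and red look-alikes looked unmoved. The nozzle was not touched as far as forces and pictures show.

**What was less than perfect**
- **Floor contact:** the force stop did not trigger when the foot reached the floor, so it was briefly pressed with about 27 N. I eased off before letting go.
- **Lean:** the side view suggests the tube leans about 1° back, within the well's slack and the calibration error. The mouth may be about 2 mm off the nozzle axis. The head hides the mouth from both cameras, so I could not see it directly.

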